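Take down the pile and set out the test place

TASK

Somebody carried the things for the test place in as one pile: a calculator, on it the ink pad, on that the specimen cup and on top the small dropper bottle. Take the pile down from the top, one thing after another, and set each in its own holder: the bottle upright in the narrow ring, the cup upright in the wide ring, the ink pad flat on the short rest and the calculator flat on the long rest, each lying lengthwise and centred between the two end lips. Keep bottle and cup upright all the way, and do not disturb the petri dish and the test cassette that lie about.

Things in the scene. Friction and masses are not known exactly. Their poses are not given: they have to be found in the camera images.
- bottle_mid (a point): small brown glass dropper bottle, 27 mm across, 69 mm tall (cylindrical body up to 52 mm above its base, slim black dropper top above that), about 35 g; on top of the pile, standing on the cup's lid. Point: on its axis, 34.5 mm above its base; z along its axis.
- cup_mid (a point): white specimen cup with a snap lid (lid fixed shut), 50 mm tall, body 53 mm across up to 40 mm above its base, lid 59 mm across from 40 to 50 mm; about 30 g; second in the pile, standing on the ink pad. Point: on its axis, 25 mm above its base; z along its axis. A small lug of the lid stands out 5 mm at -x (looks only).
- ink_pad_mid (a point): flat dark blue ink pad tin, closed (the lid does not open), 63 mm (x) by 89 mm (y), 16 mm thick, about 60 g; third in the pile, lying on the calculator with its long side along the calculator's. Point: its centre, 8 mm above its underside.
- calculator_mid (a point): dark desk calculator, 118 mm (x) by 68 mm (y), 13 mm thick (keys up to 15 mm), about 110 g; bottom of the pile, lying on the desk. Point: its centre, 6.5 mm above its underside.
- narrow_ring_seat (a point): holder for the bottle: fixed grey plastic round holder, 58 mm outside, well 44 mm across, rim 12 mm above the desk, floor of the well 4 mm above the desk. Point: centre of the well's floor.
- wide_ring_seat (a point): holder for the cup: fixed grey plastic round holder, 84 mm outside, well 72 mm across, rim 12 mm above the desk, floor of the well 4 mm above the desk. Point: centre of the well's floor.
- short_rest_seat (a point): holder for the ink pad: fixed aluminium plinth, 46 mm (x) by 117 mm (y), 10 mm high, long sides open (the pad overhangs them by about 8 mm), with a lip at each end along y that stands 5.5 mm above the plinth; 105 mm between the lips. Point: centre of its top face; y along its length.
- long_rest_seat (a point): holder for the calculator: fixed grey plastic plinth, 148 mm (x) by 48 mm (y), 10 mm high, long sides open (the calculator overhangs them by 10 mm), with a lip at each end along x that stands 5.5 mm above the plinth; 134 mm between the lips. Point: centre of its top face; x along its length.
- dish_mid (a point): bystander: small clear petri dish with its cover, 60 mm across, 14 mm tall, loose on the desk; leave it alone. Point: its centre, 7 mm above the desk.
- cassette_mid (a point): bystander: flat white test cassette, 70 mm (x) by 20 mm (y), 5 mm thick, loose on the desk; leave it alone. Point: its centre.
Things that resemble listed ones, but are neither listed nor needed, are in the scene too. What is shaped like the part that bears ink_pad_mid but green is not meant.

How it is judged:
By the outcome, as a careful person would: the job done as asked, in the order asked, and still so for the second after the job is handed in, with the robot touching nothing.
It also fails if it takes over 125 s, if anything falls off the work surface, if the arm or the gripper's body presses on something with over 40 N, if the wrist force passes 120 N, or if a joint passes its speed limit or range.

ROBOT

A 6-joint arm with a two-finger parallel gripper is mounted at the origin on a cart in front of the work surface, level with it; the furniture and walls round the work are solid. World frame = base frame: x ahead of the robot, y to its left, z up, the work surface at z = 0. Lengths are in m, angles in rad, forces in N, time in s.
With the tool pointing down it reaches from about 0.35 to 0.8 m from the base axis. Payload 7.3 kg.
Tool frame: the origin (TCP) lies between the finger pads; the fingertips stand 25 mm ahead of it and the grasp point (between the pads) lies 6 mm ahead of it (r.tip_extent is the distance from the TCP to the fingertips, in m); z points along the fingers, y is the line along which they close (so a half turn about z gives the same grasp; the last joint's range is limited). The gripper opens to 85 mm and grips with 20 to 120 N. Pads are 22 mm wide; open, the fingers measure 114 mm over their backs; the gripper's body (76 mm by 85 mm) begins 54 mm behind the grasp point. The pads swing forward as they close: fully open they stand 13 mm farther back than shut.
Start: joints at [-0.146, 0.342, 1.524, -0, 1.275, -0.146], TCP at [0.525, 0, 0.256] pointing down, gripper open.
Joint ranges: [-2.53, 2.53], [-0.77, 2.02], [0.04, 2.7], [-1, 4.14], [0.28, 2.66], [-3.11, 3.11]. Speed limits (rad/s): [2.57, 2.57, 3.14, 3.14, 3.14, 3.14].

INTERFACE

Orientations are given as a unit quaternion [x, y, z, w].
In Python, from workcell import r, command_gripper, optics gives the robot as it stands. The module is installed in compiled form; this text tells all that it offers. Calls block until the motion is done:
- r.reach(position, orientation): joint-space move of the TCP to a pose.
- r.move_straight(position, orientation=None, speed=0.15, max_force=None): straight line of the TCP; orientation=None keeps the orientation; speed is the mean speed in m/s. With max_force (N) it stops when the force on the tool has changed by that much, and returns True; else False.
- r.movej(angles): joint-space move.
- command_gripper(opening, force=None): finger opening in m; force is the grip in N (None keeps the last); returns when the fingers have stopped.
- r.hold(seconds).
- r.solve_ik(position, orientation): joint angles nearest the present ones, or None.
- r.read_state(): the state.
- optics.get_image(name): name is "scene" or "side" or "wrist"; returns (picture, depth): 480x640x3 uint8, red, green, blue; 480x640 float32, m along the optical axis (not along the pixel's ray), 0 where there is no reading.
- optics.camera_model(name): a dict with "K" (3x3 intrinsics, pixels), "R" (3x3) and "t" (3): a world point X has camera coordinates R X + t; the wrist camera has in their place "tool_from_camera" (4x4, takes a point from camera to tool coordinates, whose origin is the TCP and whose axes are the flange's). Camera axes: x right, y down, z forward; pixel columns grow to the right and rows downward; lengths in m; the calibration is good to about 2 mm. A picture is of the moment at which its call begins: read the wrist's pose just before it. camera_model takes no time and is no camera call.
A pose or a line that the arm cannot do raises r.PlanningError and nothing moves.
- r.finish_job(): hands the job in; it is judged then, once.
The state is a dict: "time_s": time; "joint_positions": joint angles; "dq": joint speeds; "tau": joint torques, N m; "eef_pos": TCP position; "eef_rot": TCP orientation; "contact_force": force on the tool from outside, world axes, zero at the start; "torque": the same for the moment, N m; "grip_width": finger opening in m; "grip_force": force on a finger pad.
Only numpy, scipy, OpenCV 4.12 (cv2) and the standard library are available. Lean on these libraries where they do the work, as an engineer would, in place of code of your own. Each camera call takes 0.05 s, during which the arm holds its last target. There are 200 camera calls.

## Working session

There is one attempt and no reset: what is moved stays moved. The work goes in short steps, each a Python script; the robot and the scene stay as the last script left them, time stands still between calls to the robot, and variables do not carry over. Pictures are saved under pics/ and viewed, at most 14 in all, crops included, and the job is handed in when it is done.

```bash
mkdir -p pics; cat > h.py <<'E'
import numpy as np, cv2
from workcell import r, command_gripper, optics
from scipy.spatial.transform import Rotation as R
def snap(n,f):
    s=r.read_state(); p,d=optics.get_image(n); m=optics.camera_model(n)
    K=np.array(m["K"])
    if n=="wrist":
        T=np.eye(4);T[:3,:3]=R.from_quat(s["eef_rot"]).as_matrix();T[:3,3]=s["eef_pos"]
        W=T@np.array(m["tool_from_camera"])
    else:
        A=np.eye(4);A[:3,:3]=m["R"];A[:3,3]=np.ravel(m["t"]);W=np.linalg.inv(A)
    cv2.imwrite(f"pics/{f}.png",p[:,:,::-1]); np.savez(f"pics/{f}.npz",p=p,d=d,K=K,W=W)
def cloud(f):
    z=np.load(f"pics/{f}.npz");d=z["d"];v,u=np.mgrid[:480,:640]
    P=np.stack([(u-z["K"][0,2])/z["K"][0,0]*d,(v-z["K"][1,2])/z["K"][1,1]*d,d],-1)
    return P@z["W"][:3,:3].T+z["W"][:3,3], z["p"], d
def pix(f,u,v,h):
    "world point at pixel on plane z=h"
    z=np.load(f"pics/{f}.npz");ray=z["W"][:3,:3]@np.linalg.solve(z["K"],[u,v,1]);o=z["W"][:3,3]
    return o+ray*(h-o[2])/ray[2]
def down(a):
    "tool down, closing line (tool y) at angle a from world x"
    y=np.array([np.cos(a),np.sin(a),0]);zz=np.array([0,0,-1.]);return R.from_matrix(np.stack([np.cross(y,zz),y,zz],1)).as_quat()
E
python3 - <<'E'
from h import *
s=r.read_state();print(s["eef_pos"],s["eef_rot"],s["time_s"],r.tip_extent)
for n in("scene","side","wrist"):
    snap(n,n+"0");z=np.load(f"pics/{n}0.npz");print(n,z["W"].round(3).tolist(),z["K"].round(1).tolist())
print(optics.camera_model("wrist")["tool_from_camera"])
E
```

```text
[5.24636823e-01 6.57748902e-05 2.55624301e-01] [ 7.07110476e-01  7.07102665e-01 -4.63756360e-04 -6.16177030e-04] 0.0 0.025
scene [[-0.887, -0.177, 0.426, -0.052], [-0.461, 0.358, -0.812, 1.028], [-0.01, -0.917, -0.399, 0.621], [0.0, 0.0, 0.0, 1.0]] [[583.6, 0.0, 326.1], [0.0, 583.6, 232.2], [0.0, 0.0, 1.0]]
side [[0.998, -0.034, 0.06, 0.442], [-0.069, -0.592, 0.803, -0.876], [0.008, -0.806, -0.592, 0.753], [0.0, 0.0, 0.0, 1.0]] [[471.5, 0.0, 311.2], [0.0, 471.5, 240.1], [0.0, 0.0, 1.0]]
wrist [[1.0, -0.0, -0.002, 0.524], [-0.001, -0.957, -0.29, 0.074], [-0.001, 0.29, -0.957, 0.373], [0.0, 0.0, 0.0, 1.0]] [[398.2, 0.0, 320.4], [0.0, 398.2, 244.0], [0.0, 0.0, 1.0]]
[[-6.33587036e-04 -9.56919814e-01 -2.90351628e-01  7.37979011e-02]
 [ 9.99999792e-01 -5.71232454e-04 -2.99510116e-04 -7.64881596e-04]
 [ 1.20748891e-04 -2.90351757e-01  9.56919977e-01 -1.17499488e-01]
 [ 0.00000000e+00  0.00000000e+00  0.00000000e+00  1.00000000e+00]]
```

View pics/scene0.png

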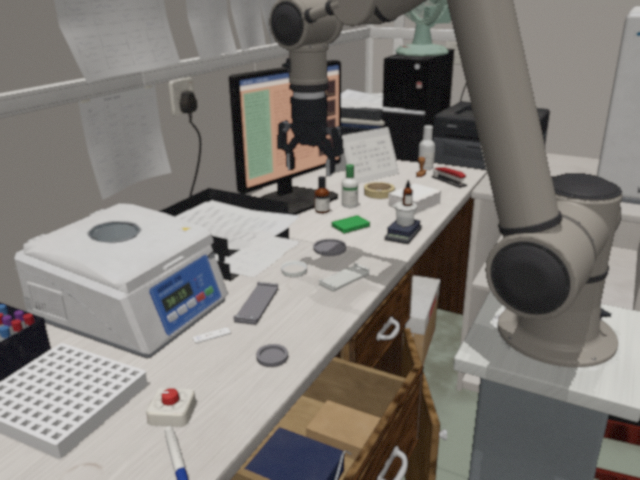

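View pics/side0.png

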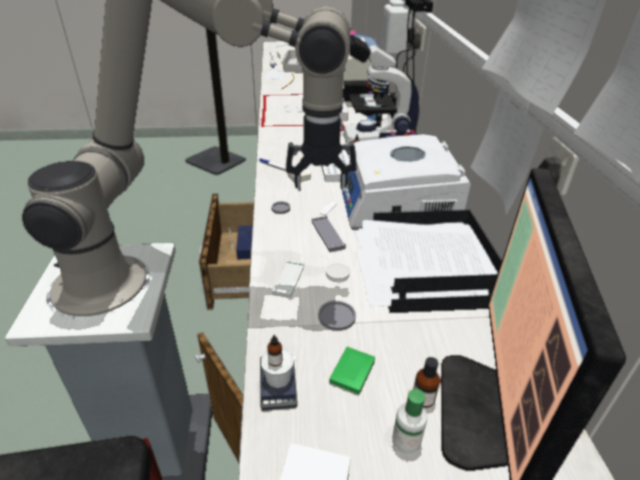

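View pics/wrist0.png

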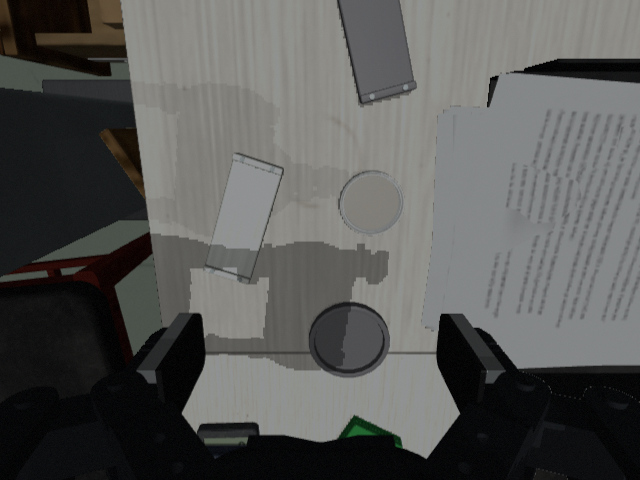

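The side view shows the pile at (278,370), wide ring (337,315), dish (338,271), short rest (289,277), long rest (328,232), cassette (328,210) and narrow ring (281,207). The green decoy is at (352,370). The wrist view shows the short rest at (245,217), the dish at (371,202) and the wide ring at (349,339).

```bash
python3 - <<'E'
from h import *
for n,u,v,h in [("pile base",278,395,.0),("bottle top",275,340,.14),("wide",337,315,.012),("dish",338,271,.014),("short",289,277,.01),("long",328,232,.01),("cass",328,210,.005),("narrow",281,207,.012),("green",352,370,.016)]:
    print(n,pix("side0",u,v,h).round(3),cloud("side0")[0][v,u].round(3))
for n,u,v,h in [("short",245,217,.01),("wide",349,339,.012),("dish",371,202,.014)]: print(n,pix("wrist0",u,v,h).round(3))
for p in ([.46,-.30,.33],[.52,.20,.30],[.40,-.3,.2]):
  for a in (0,np.pi): print(p,a,r.solve_ik(p,down(a)))
E
```

```text
pile base [ 0.423 -0.337  0.   ] [ 0.424 -0.358  0.029]
bottle top [ 0.423 -0.328  0.14 ] [ 0.423 -0.327  0.139]
wide [ 0.554 -0.15   0.012] [ 0.556 -0.14   0.002]
dish [ 0.573 -0.004  0.014] [0.574 0.    0.01 ]
short [ 0.454 -0.015  0.01 ] [ 0.454 -0.011  0.007]
long [0.566 0.166 0.01 ] [0.566 0.171 0.006]
cass [0.577 0.284 0.005] [0.578 0.286 0.003]
narrow [0.44  0.297 0.012] [0.44  0.314 0.001]
green [ 0.566 -0.301  0.016] [ 0.566 -0.3    0.015]
short [ 0.453 -0.01   0.01 ]
wide [ 0.553 -0.137  0.012]
dish [0.57  0.005 0.014]
[0.46, -0.3, 0.33] 0 [-7.17470812e-01  3.42732237e-01  1.32001617e+00 -4.44089210e-16
  1.47884424e+00 -7.17470812e-01]
[0.46, -0.3, 0.33] 3.141592653589793 [-7.17470812e-01  3.42732237e-01  1.32001617e+00 -4.44089210e-16
  1.47884424e+00  2.42412184e+00]
[0.52, 0.2, 0.3] 0 [ 2.29610367e-01  3.72797735e-01  1.35649317e+00 -4.44089210e-16
  1.41230175e+00  2.29610367e-01]
[0.52, 0.2, 0.3] 3.141592653589793 [ 2.29610367e-01  3.72797735e-01  1.35649317e+00 -4.44089210e-16
  1.41230175e+00 -2.91198229e+00]
[0.4, -0.3, 0.2] 0 [-7.96902036e-01  3.51480265e-01  1.67763894e+00 -4.44089210e-16
  1.11247345e+00 -7.96902036e-01]
[0.4, -0.3, 0.2] 3.141592653589793 [-7.96902036e-01  3.51480265e-01  1.67763894e+00 -4.44089210e-16
  1.11247345e+00  2.34469062e+00]
```

```bash
python3 - <<'E'
from h import *
r.reach([.51,.10,.36],down(0)); snap("wrist","B")
r.reach([.45,-.40,.36],down(0)); snap("wrist","A")
print(r.read_state()["time_s"])
a=cv2.imread("pics/A.png");b=cv2.imread("pics/B.png")
cv2.imwrite("pics/AA.png",cv2.resize(a[0:380,120:600],(758,600),interpolation=cv2.INTER_CUBIC));cv2.imwrite("pics/BB.png",cv2.resize(b[0:380,120:600],(758,600),interpolation=cv2.INTER_CUBIC))
E
```

```text
2.7083
```

View pics/AA.png

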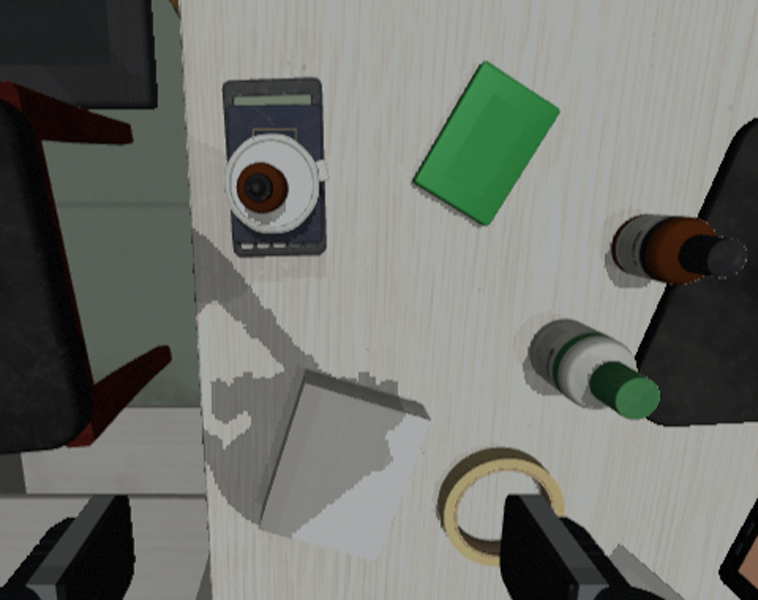

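View pics/BB.png

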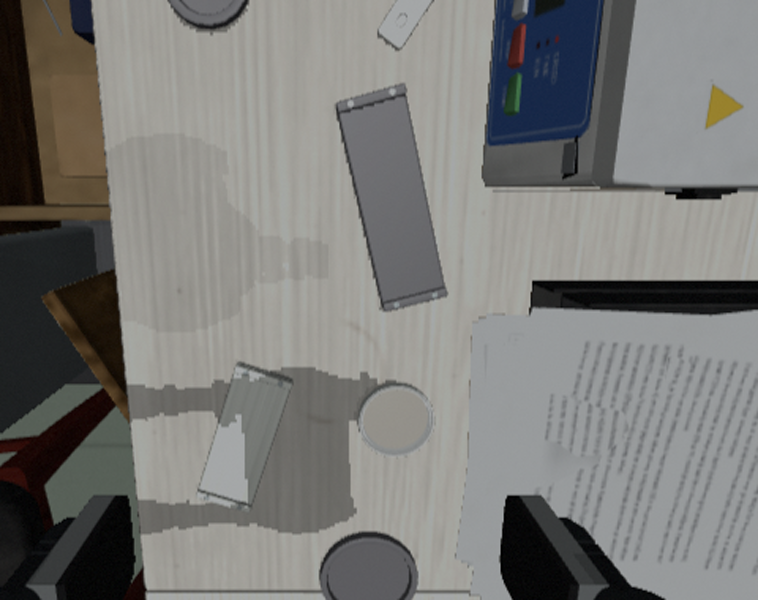

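AA shows the bottle top at (258,187), the lid centre at (273,184) with its lug at (325,170), and the pad and calculator nearly along y. BB shows the long rest with corners (337,107), (405,84), (447,291) and (383,311). The short rest is about (245,435), the wide ring about (368,577), and the narrow ring is cut off at the top.

```bash
python3 - <<'E'
from h import *
def rect(f,x0,x1,y0,y1,z0,z1):
    P,p,d=cloud(f);m=(d>0)&(P[...,0]>x0)&(P[...,0]<x1)&(P[...,1]>y0)&(P[...,1]<y1)&(P[...,2]>z0)&(P[...,2]<z1)
    q=P[m];b=cv2.minAreaRect((q[:,:2]*1000).astype(np.float32));return len(q),np.round(b[0],1),np.round(b[1],1),round(b[2],1),np.median(q,0).round(4)
P=cloud("A")[0]; m=(abs(P[...,0]-.50)<.02)&(abs(P[...,1]+.33)<.04);print("desk",P[m][:,2].mean(),P[m][:,2].std())
for z0,z1 in[(.004,.02),(.022,.036),(.07,.09),(.1,.136),(.136,.17)]:print("pile",z0,rect("A",.36,.49,-.42,-.26,z0,z1))
for f in("B","wrist0"):
    print(f,"short",rect(f,.40,.52,-.1,.08,.006,.02),"wide",rect(f,.50,.61,-.19,-.08,.006,.02))
print("long",rect("B",.50,.64,.07,.25,.006,.02),"narrow",rect("B",.39,.48,.24,.36,.006,.02))
S=120,480/758
pp=lambda f,x,y,h:pix(f,120+x*480/758,y*380/600,h).round(4)
print("lid",pp("A",273.5,184,.081),"lug",pp("A",325,170,.081),"btop",pp("A",258,187,.15))
for x,y in[(337,107),(405,84),(447,291),(383,311)]:print("long c",pp("B",x,y,.013))
for x,y in[(239,363),(293,381),(250,507),(198,491)]:print("short c",pp("B",x,y,.013))
print("wide",pp("B",368,577,.012))
E
```

```text
desk 0.00012728523235066774 0.001388194718974976
pile 0.004 (1109, array([ 421. , -313.7]), array([ 68.1, 108.7]), 1.9, array([ 0.4222, -0.3293,  0.0125]))
pile 0.022 (2099, array([ 421.4, -313. ]), array([62.4, 87.4]), 0.1, array([ 0.4264, -0.286 ,  0.0297]))
pile 0.07 (2262, array([ 422.4, -319.7]), array([57.4, 57.7]), 57.5, array([ 0.4286, -0.3151,  0.0782]))
pile 0.1 (611, array([ 419.4, -322. ]), array([26.4, 26.3]), 89.8, array([ 0.4221, -0.322 ,  0.1229]))
pile 0.136 (209, array([ 418.9, -321.9]), array([13. , 13.7]), 71.5, array([ 0.4194, -0.322 ,  0.1384]))
B short (3246, array([449.7, -13.6]), array([117.6,  45.9]), 71.7, array([ 0.45  , -0.0117,  0.0102])) wide (931, array([ 553., -141.]), array([82.4, 82.7]), 0.1, array([ 0.5534, -0.1406,  0.0114]))
wrist0 short (6078, array([449.7, -13.6]), array([117.2,  46.2]), 71.6, array([ 0.4505, -0.0108,  0.0101])) wide (1564, array([ 552.6, -141.4]), array([82.5, 82.8]), 3.1, array([ 0.5528, -0.1411,  0.0115]))
long (6081, array([581.2, 155. ]), array([102.3, 180.4]), 6.2, array([0.5625, 0.1701, 0.0102])) narrow (434, array([437.1, 287.5]), array([16.4, 50.2]), 89.9, array([0.4376, 0.2859, 0.0115]))
lid [ 0.424  -0.3192  0.081 ] lug [ 0.4549 -0.3112  0.081 ] btop [ 0.4207 -0.3217  0.15  ]
long c [0.5223 0.2299 0.013 ]
long c [0.5678 0.2442 0.013 ]
long c [0.6044 0.1051 0.013 ]
long c [0.5578 0.0902 0.013 ]
short c [0.4493 0.0502 0.013 ]
short c [0.4903 0.0359 0.013 ]
short c [ 0.4539 -0.0716  0.013 ]
short c [ 0.4121 -0.0572  0.013 ]
wide [ 0.5521 -0.1382  0.012 ]
```

```bash
python3 - <<'E'
from h import *
def L(f,poly):
    P,p,d=cloud(f);m=np.zeros(d.shape,np.uint8);cv2.fillPoly(m,[np.array([(120+x*480/758,y*380/600) for x,y in poly],np.int32)],1)
    q=P[(m>0)&(P[...,2]>.006)&(P[...,2]<.02)&(d>0)];return cv2.minAreaRect((q[:,:2]*1000).astype(np.float32))
print("long",L("B",[(322,100),(412,70),(462,296),(375,326)]))
q=down(0);command_gripper(.055,25)
r.reach([.4193,-.322,.20],q); r.move_straight([.4193,-.322,.1195],speed=.08)
command_gripper(0.0,25); s=r.read_state();print(s["grip_width"],s["grip_force"],s["eef_pos"])
r.move_straight([.4193,-.322,.23],speed=.08)
s=r.read_state();print(s["grip_width"],s["contact_force"])
r.reach([.45,.21,.25],q); snap("wrist","C"); s=r.read_state();print(s["eef_pos"],s["time_s"],s["grip_width"])
P,p,d=cloud("C");m=(d>0)&(abs(P[...,0]-.44)<.045)&(abs(P[...,1]-.307)<.045)&(P[...,2]>.007)&(P[...,2]<.02)
k=P[m];print(len(k),cv2.minAreaRect((k[:,:2]*1000).astype(np.float32)),cv2.minEnclosingCircle((k[:,:2]*1000).astype(np.float32)))
E
```

```text
long ((562.6998291015625, 166.95999145507812), (48.252315521240234, 148.24415588378906), 14.688045501708984)
0.026623983892458784 25.90932011604309 [ 0.41958536 -0.32217088  0.11997609]
0.02614814893103388 [ 0.08591438  0.37557074 -0.11974282]
[0.45041984 0.20921532 0.24992884] 8.8917 0.026567056967686027
1693 ((436.3228759765625, 308.2667236328125), (56.7415885925293, 56.42913055419922), 89.80317687988281) ((436.2815856933594, 308.05279541015625), 28.83260154724121)
```

View pics/C.png

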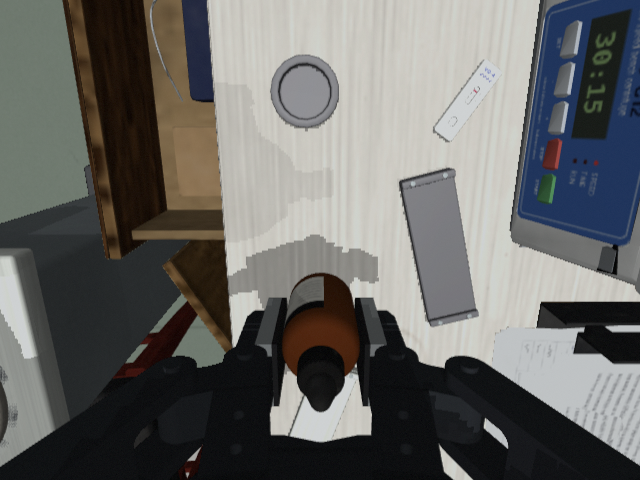

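The bottle is held upright between the pads, with the narrow ring at (305,91).

```bash
python3 - <<'E'
from h import *
q=down(0);x,y=.4363,.3082
r.reach([x,y,.12],q); r.move_straight([x,y,.052],speed=.08)
print(r.move_straight([x,y,.041],speed=.02,max_force=3)); print(r.read_state()["eef_pos"])
command_gripper(.055); r.hold(.2); r.move_straight([x,y,.16],speed=.12)
# cup, close along y
r.reach([x,y-.1,.25],q); snap("wrist","D")
qc=down(np.pi/2); c=[.4225,-.3195]
print(r.solve_ik([*c,.17],qc),r.solve_ik([*c,.17],down(-np.pi/2)))
command_gripper(.085)
r.reach([*c,.17],qc); r.move_straight([*c,.0795],speed=.08)   # grasp point about z .0735
command_gripper(0.0,20); s=r.read_state();print(s["grip_width"],s["grip_force"],s["eef_pos"],s["time_s"])
r.move_straight([*c,.10],speed=.04); snap("side","E")
P=cloud("D")[0];m=(abs(P[...,0]-x)<.02)&(abs(P[...,1]-y)<.02)&(P[...,2]>.02)
k=P[m];print(k[:,2].max(),cv2.minAreaRect((k[k[:,2]>.06][:,:2]*1000).astype(np.float32)),cv2.minAreaRect((k[:,:2]*1000).astype(np.float32)))
cv2.imwrite("pics/DE.png",np.hstack([cv2.imread("pics/D.png")[0:240,200:440],cv2.resize(cv2.imread("pics/E.png")[260:440,200:380],(480,480))[:240]]) if 0 else cv2.resize(cv2.imread("pics/E.png")[270:430,200:400],(750,600)))
E
```

```text
True
[0.43663303 0.30828348 0.04436643]
[-7.92201855e-01  4.35791315e-01  1.63658598e+00 -4.44089210e-16
  1.06921535e+00 -2.36299818e+00] [-7.92201855e-01  4.35791315e-01  1.63658598e+00 -4.44089210e-16
  1.06921535e+00  7.78594472e-01]
0.05779722239743157 20.969212353229523 [ 0.42267386 -0.31966689  0.08008645] 17.6917
0.0736549226539377 ((435.9486083984375, 308.3741455078125), (13.389659881591797, 13.625212669372559), 89.67433166503906) ((435.6000061035156, 308.0789794921875), (26.37493896484375, 25.964468002319336), 89.17217254638672)
```

View pics/DE.png

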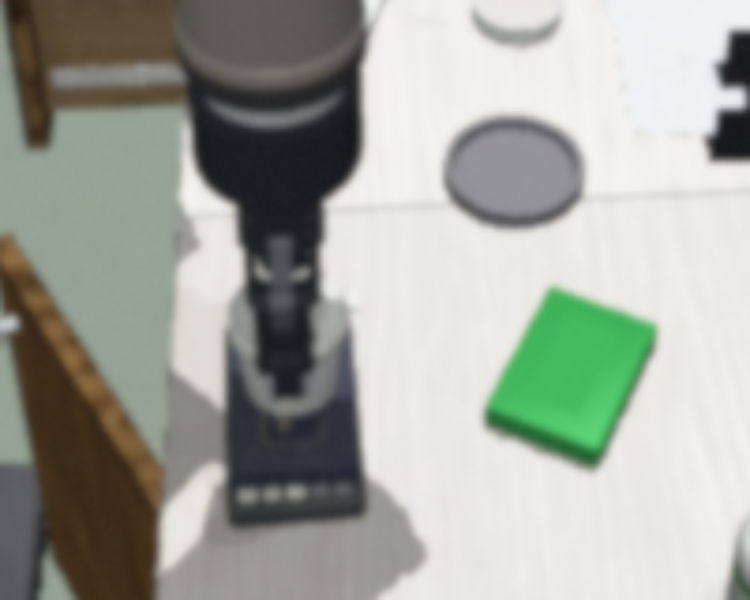

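Cup is held by its lid, lifted level off the pad.

```bash
python3 - <<'E'
from h import *
qc=down(np.pi/2);w=[.5528,-.1411]
r.move_straight([.4225,-.3195,.17],speed=.1);s=r.read_state();print(s["grip_width"])
r.reach([*w,.15],qc); r.move_straight([*w,.062],speed=.08)
print(r.move_straight([*w,.050],speed=.02,max_force=3),r.read_state()["eef_pos"])
command_gripper(.085); r.hold(.2); r.move_straight([*w,.17],speed=.12)
r.reach([.47,-.39,.26],down(0)); snap("wrist","F"); snap("side","G");print(r.read_state()["time_s"])
P,p,d=cloud("F")
def rect(z0,z1):
    m=(d>0)&(abs(P[...,0]-.42)<.06)&(abs(P[...,1]+.32)<.09)&(P[...,2]>z0)&(P[...,2]<z1);k=P[m];return cv2.minAreaRect((k[:,:2]*1000).astype(np.float32)),np.median(k[:,2])
print(rect(.022,.04),rect(.004,.02))
P,p,d=cloud("G");m=(d>0)&(np.hypot(P[...,0]-w[0],P[...,1]-w[1])<.04)&(P[...,2]>.046);k=P[m];print(len(k),cv2.minEnclosingCircle((k[:,:2]*1000).astype(np.float32)),np.median(k[:,2]))
a=cv2.imread("pics/F.png")[0:360];b=cv2.imread("pics/G.png")[170:400,200:420]
cv2.imwrite("pics/FG.png",np.hstack([cv2.resize(a,(480,270)),cv2.resize(b,(282,270))]))
E
```

```text
0.05783429164936648
True [ 0.55290984 -0.14116232  0.05394515]
24.7333
(((421.72589111328125, -313.05389404296875), (63.23131561279297, 88.79584503173828), 0.16715238988399506), np.float64(0.029734033352822348)) (((420.8563232421875, -309.14459228515625), (68.25970458984375, 117.92683410644531), 1.9707770347595215), np.float64(0.012545232495873304))
117 ((554.483154296875, -143.04986572265625), 29.556041717529297) 0.05067265297585277
```

View pics/FG.png

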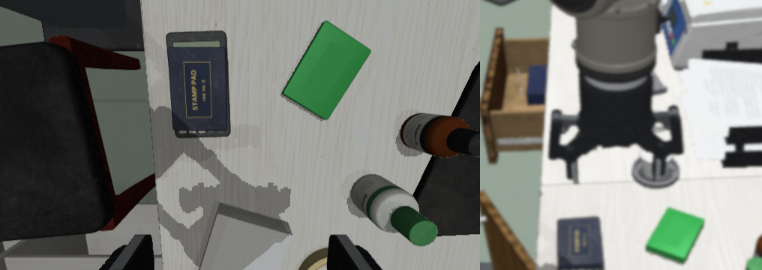

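```bash
python3 - <<'E'
from h import *
q=down(0);p=[.445,-.17]
r.reach([*p,.07],q)
for w in(.080,.068,.063):
    r.move_straight([*p,.045],speed=.1); command_gripper(w,30); 
    print(w,r.read_state()["grip_width"],r.move_straight([*p,.005],speed=.02,max_force=3),r.read_state()["eef_pos"][2])
r.move_straight([*p,.10],speed=.1);print(r.read_state()["time_s"])
E
```

```text
0.08 0.08019866881574818 True 0.013971155453907123
0.068 0.06772427518390688 True 0.01789304895014349
0.063 0.06304146201298595 True 0.019261391948107828
32.7917
```

```bash
python3 - <<'E'
from h import *
a=np.deg2rad(.1);q=down(a);p=[.4217,-.3131]
command_gripper(.075)
r.reach([*p,.10],q); r.move_straight([*p,.037],speed=.06)
command_gripper(0.0,35); s=r.read_state();print(s["grip_width"],s["grip_force"],s["eef_pos"],s["contact_force"])
r.move_straight([*p,.06],speed=.04); r.move_straight([*p,.16],speed=.12); print(r.read_state()["grip_width"])
t=[.4497,-.0136];q=down(np.deg2rad(-18.3))
r.reach([*t,.12],q); r.move_straight([*t,.042],speed=.08)
print(r.move_straight([*t,.0315],speed=.02,max_force=3),r.read_state()["eef_pos"])
command_gripper(.078); r.hold(.2); r.move_straight([*t,.15],speed=.12)
r.reach([.47,-.39,.26],down(0)); snap("wrist","H"); snap("side","I");print(r.read_state()["time_s"])
P,p_,d=cloud("H");m=(d>0)&(abs(P[...,0]-.42)<.06)&(abs(P[...,1]+.32)<.09)&(P[...,2]>.005)&(P[...,2]<.03);k=P[m];print(cv2.minAreaRect((k[:,:2]*1000).astype(np.float32)),np.median(k[:,2]))
b=cv2.imread("pics/I.png")[170:350,240:400]
a=cv2.imread("pics/H.png")[0:240,200:360]
cv2.imwrite("pics/HI.png",np.hstack([cv2.resize(a,(300,450)),cv2.resize(b,(480,450)) if 0 else cv2.resize(b,(400,450))]))
E
```

```text
0.0619507574988956 38.76498095691204 [ 0.42190175 -0.31332942  0.03769747] [-1.66887672  0.61809364  5.82002387]
0.06188532518591921
True [ 0.44990219 -0.0136109   0.03468753]
42.7667
((420.8360900878906, -309.13671875), (68.18976593017578, 118.0731201171875), 1.9121477603912354) 0.013179324492122502
```

View pics/HI.png

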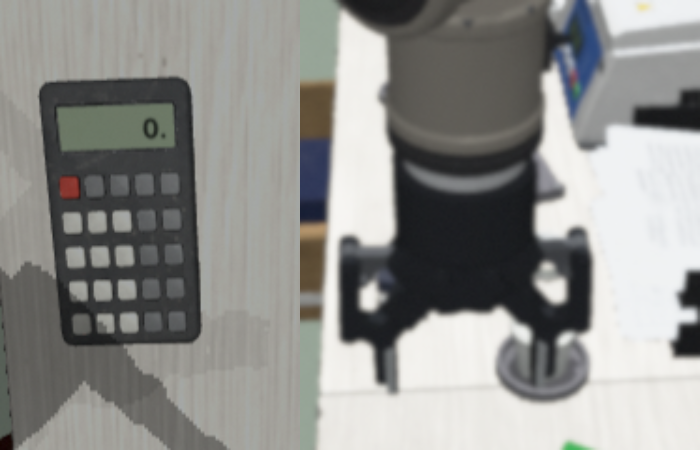

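Calculator is bare and undisturbed at the pile site; the cup stands in the wide ring.

```bash
python3 - <<'E'
from h import *
for f in("B","C","scene0"):
    P,p_,d=cloud(f);m=(d>0)&(P[...,2]>.03)&(P[...,2]<.3)&(P[...,0]>.57)&(P[...,0]<.75)&(P[...,1]>.05)&(P[...,1]<.3);k=P[m];i=k[:,0].argsort();print(f,k[i[::max(1,len(i)//12)]].round(3).tolist()[:6],k[:,2].max())
a=np.deg2rad(1.9);p=[.4208,-.3091]
command_gripper(.080)
r.reach([*p,.10],down(a)); print(r.move_straight([*p,.021],speed=.05,max_force=6))
command_gripper(0.0,40); s=r.read_state();print(s["grip_width"],s["grip_force"],s["eef_pos"],s["contact_force"])
r.move_straight([*p,.05],speed=.04); r.move_straight([*p,.16],speed=.12); s=r.read_state();print(s["grip_width"],s["time_s"])
E
```

```text
B [[0.619, 0.078, 0.075], [0.635, 0.269, 0.06], [0.644, 0.196, 0.088], [0.651, 0.265, 0.111], [0.655, 0.192, 0.15], [0.664, 0.205, 0.155]] 0.16917166635916298
C [[0.618, 0.079, 0.075], [0.628, 0.287, 0.043], [0.632, 0.207, 0.054], [0.636, 0.182, 0.058], [0.639, 0.225, 0.076], [0.642, 0.251, 0.09]] 0.1338291661469956
scene0 [[0.62, 0.08, 0.076], [0.63, 0.275, 0.05], [0.636, 0.292, 0.06], [0.642, 0.073, 0.079], [0.647, 0.253, 0.09], [0.652, 0.299, 0.115]] 0.17378475350639883
False
0.06640618516888047 44.96487736701965 [ 0.42095752 -0.30924789  0.02160696] [-1.1133414   1.162085    4.75871554]
0.06670991306502376 47.6917
```

```bash
python3 - <<'E'
from h import *
t=[.5627,.1670];q=down(np.deg2rad(14.7))
r.reach([.50,.05,.22],q); r.reach([*t,.15],q); r.move_straight([*t,.040],speed=.08)
print(r.move_straight([*t,.029],speed=.02,max_force=3),r.read_state()["eef_pos"])
command_gripper(.076); r.hold(.2); r.move_straight([*t,.16],speed=.1)
r.reach([.51,.10,.36],down(0)); snap("wrist","J")
r.reach([.50,-.12,.36],down(0)); snap("wrist","K")
print(r.read_state()["time_s"])
P,p_,d=cloud("J")
def rect(f,c,ang,hl,hw,z0,z1):
    P,_,d=cloud(f);u=np.array([np.cos(np.deg2rad(ang)),np.sin(np.deg2rad(ang))]);D=P[...,:2]-c
    m=(d>0)&(abs(D@u)<hl)&(abs(D@[-u[1],u[0]])<hw)&(P[...,2]>z0)&(P[...,2]<z1);return np.round(np.r_[sum([list(x) if np.ndim(x) else [x] for x in cv2.minAreaRect((P[m][:,:2]*1000).astype(np.float32))],[]),np.median(P[m][:,2])*1000],1)
for f in("J","K"):
    print(f,"calc",rect(f,[.5627,.167],104.7,.064,.05,.018,.035) if f=="J" else "", "pad",rect(f,[.4497,-.0136],71.7,.07,.05,.0195,.035))
print("cup",rect("K",[.5528,-.1411],0,.04,.04,.046,.07),"dish J",rect("J",[.571,.004],0,.045,.045,.007,.03),"B",rect("B",[.571,.004],0,.045,.045,.007,.03))
cv2.imwrite("pics/JK.png",np.hstack([cv2.resize(cv2.imread(f"pics/{f}.png")[:380,120:520],(400,380)) for f in "JK"]))
E
```

```text
True [0.56275616 0.1670137  0.03165194]
55.475
J calc [561.8 166.9  68.2 118.2  14.6  23.2] pad [449.3 -13.6  90.5  63.   71.7  26.7]
K calc  pad [449.4 -13.5  88.9  63.1  71.8  26.7]
cup [ 552.1 -141.5   57.7   57.6   59.3   52.5] dish J [570.6   2.8  58.9  59.3  24.7  14.2] B [570.3   3.1  58.3  59.5   1.1  14.2]
```

View pics/JK.png

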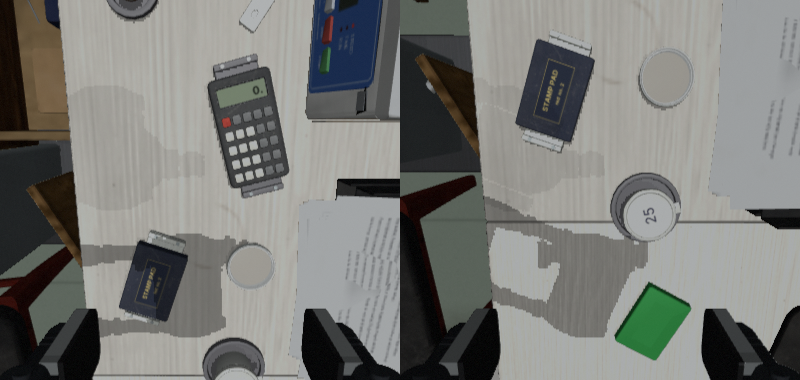

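All four are centred in their holders and the dish has not moved, so I'm handing in.

```bash
python3 -c "
from h import *
print(r.finish_job())"
```

```text
the job is handed in; nothing more can be done
None
```

The job is handed in at about 55 s: the camera checks showed bottle, cup, ink pad and calculator each centred in its own holder, with the dish not moved; the cassette was not measured, but the arm never went near it.

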